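# Make up two circuit kits for a school science class

### The job

Make up the two circuit kits for the next class from the units standing on the bench. The dimmer kit goes in the green tray: the lamp unit and the turning-knob unit; the doorbell kit goes in the yellow tray: the battery unit, the push-button unit and the bell unit. Put one unit to a compartment, upright and flat on its floor, setting each down gently rather than dropping it; the motor unit is not wanted, so leave it, the jar and the multimeter where they are.

Things in the scene. Friction and masses are not known exactly. Their poses are not given: they have to be found in the camera images.
- lamp_mid (a point): Lamp unit: slate-blue case 58 mm (its x) by 44 mm (its y) by 30 mm high, a red and a black socket along one long edge of its top; mid-top a brass lamp holder with a round yellow bulb; 56 mm high in all. Point: on the upright centre line of the case, 24 mm above its underside; z up, x along the 58 mm side. Loose, about 100 g; grip it by the sides of the case.
- dimmer_mid (a point): Turning-knob unit (variable resistor): slate-blue case 58 mm (its x) by 44 mm (its y) by 30 mm high, a red and a black socket along one long edge of its top; mid-top a round white scale with a black knob and white pointer; 46 mm high in all. Point: on the upright centre line of the case, 24 mm above its underside; z up, x along the 58 mm side. Loose, about 110 g; grip it by the sides of the case.
- battery_mid (a point): Battery unit: slate-blue case 58 mm (its x) by 44 mm (its y) by 30 mm high, a red and a black socket along one long edge of its top; mid-top two black and copper cells lying side by side in a black holder; 47 mm high in all. Point: on the upright centre line of the case, 24 mm above its underside; z up, x along the 58 mm side. Loose, about 150 g; grip it by the sides of the case.
- push_mid (a point): Push-button unit: slate-blue case 58 mm (its x) by 44 mm (its y) by 30 mm high, a red and a black socket along one long edge of its top; mid-top a red round button in a steel collar; 41 mm high in all. Point: on the upright centre line of the case, 24 mm above its underside; z up, x along the 58 mm side. Loose, about 100 g; grip it by the sides of the case.
- bell_mid (a point): Bell unit: slate-blue case 58 mm (its x) by 44 mm (its y) by 30 mm high, a red and a black socket along one long edge of its top; mid-top a bright silver bell dome, 33 mm across, with a small brass screw; 50 mm high in all. Point: on the upright centre line of the case, 24 mm above its underside; z up, x along the 58 mm side. Loose, about 140 g; grip it by the sides of the case.
- motor_mid (a point): Motor unit, to be left where it stands: slate-blue case 58 mm (its x) by 44 mm (its y) by 30 mm high, a red and a black socket along one long edge of its top; mid-top a lying silver motor with an orange pulley; 56 mm high in all. Point: on the upright centre line of the case, 24 mm above its underside; z up, x along the 58 mm side. Loose, about 140 g; grip it by the sides of the case.
- green_tray: Green plastic kit tray, loose, empty, about 600 g: outside 236 mm (its x) by 128 mm (y), plus a 5 mm rim lip, 42 mm high; walls 4 mm, floor 3 mm thick. Two cross walls 3 mm thick, 22 mm high make three equal compartments in a row along x, each 74 mm (x) by 120 mm (y), centred at x = -77, 0, +77 mm, y = 0. Origin: centre of its underside, z up.
- yellow_tray: Yellow plastic kit tray, loose, empty, about 600 g: outside 236 mm (its x) by 128 mm (y), plus a 5 mm rim lip, 42 mm high; walls 4 mm, floor 3 mm thick. Two cross walls 3 mm thick, 22 mm high make three equal compartments in a row along x, each 74 mm (x) by 120 mm (y), centred at x = -77, 0, +77 mm, y = 0. Origin: centre of its underside, z up.
- jar: Small jar with a yellow cap, 48 mm across, 72 mm high, standing on the bench beyond the units; not to be disturbed. Origin: centre of its underside.
- meter: Orange multimeter with black face, grey screen and dial, 140 by 72 by 40 mm, lying on the bench beyond the units; not to be disturbed. Origin: centre of its underside.

How it is judged:
At the end, for the whole second after the job is handed in: Lamp and knob units in the green tray, battery, button and bell units in the yellow: each unit's point within the walls and 21 to 33 mm above the tray's underside (27 when flat), tilt under 0.12 rad, at rest, never two in one compartment; both trays flat on the bench (x of lamp_mid in the frame of green_tray between -0.114 and 0.114 m and y of lamp_mid in the frame of green_tray between -0.06 and 0.06 m and z of lamp_mid in the frame of green_tray between 0.021 and 0.033 m and angle between each of lamp_mid, dimmer_mid, battery_mid, push_mid, bell_mid's own z axis and vertical below 0.12 rad and linear speed of each of lamp, dimmer, battery, push, bell, green_tray, yellow_tray below 0.02 m/s and angular speed of each of lamp, dimmer, battery, push, bell below 0.2 rad/s and x of dimmer_mid in the frame of green_tray between -0.114 and 0.114 m and y of dimmer_mid in the frame of green_tray between -0.06 and 0.06 m and z of dimmer_mid in the frame of green_tray between 0.021 and 0.033 m and x of battery_mid in the frame of yellow_tray between -0.114 and 0.114 m and y of battery_mid in the frame of yellow_tray between -0.06 and 0.06 m and z of battery_mid in the frame of yellow_tray between 0.021 and 0.033 m and x of push_mid in the frame of yellow_tray between -0.114 and 0.114 m and y of push_mid in the frame of yellow_tray between -0.06 and 0.06 m and z of push_mid in the frame of yellow_tray between 0.021 and 0.033 m and x of bell_mid in the frame of yellow_tray between -0.114 and 0.114 m and y of bell_mid in the frame of yellow_tray between -0.06 and 0.06 m and z of bell_mid in the frame of yellow_tray between 0.021 and 0.033 m and not (x of lamp_mid in the frame of green_tray between -0.114 and -0.0385 m and x of dimmer_mid in the frame of green_tray between -0.114 and -0.0385 m) and not (x of lamp_mid in the frame of green_tray between -0.0385 and 0.0385 m and x of dimmer_mid in the frame of green_tray between -0.0385 and 0.0385 m) and not (x of lamp_mid in the frame of green_tray between 0.0385 and 0.114 m and x of dimmer_mid in the frame of green_tray between 0.0385 and 0.114 m) and not (x of battery_mid in the frame of yellow_tray between -0.114 and -0.0385 m and x of push_mid in the frame of yellow_tray between -0.114 and -0.0385 m) and not (x of battery_mid in the frame of yellow_tray between -0.0385 and 0.0385 m and x of push_mid in the frame of yellow_tray between -0.0385 and 0.0385 m) and not (x of battery_mid in the frame of yellow_tray between 0.0385 and 0.114 m and x of push_mid in the frame of yellow_tray between 0.0385 and 0.114 m) and not (x of battery_mid in the frame of yellow_tray between -0.114 and -0.0385 m and x of bell_mid in the frame of yellow_tray between -0.114 and -0.0385 m) and not (x of battery_mid in the frame of yellow_tray between -0.0385 and 0.0385 m and x of bell_mid in the frame of yellow_tray between -0.0385 and 0.0385 m) and not (x of battery_mid in the frame of yellow_tray between 0.0385 and 0.114 m and x of bell_mid in the frame of yellow_tray between 0.0385 and 0.114 m) and not (x of push_mid in the frame of yellow_tray between -0.114 and -0.0385 m and x of bell_mid in the frame of yellow_tray between -0.114 and -0.0385 m) and not (x of push_mid in the frame of yellow_tray between -0.0385 and 0.0385 m and x of bell_mid in the frame of yellow_tray between -0.0385 and 0.0385 m) and not (x of push_mid in the frame of yellow_tray between 0.0385 and 0.114 m and x of bell_mid in the frame of yellow_tray between 0.0385 and 0.114 m) and angle between each of green_tray, yellow_tray's own z axis and vertical below 0.05 rad and height (world z) of each of green_tray, yellow_tray below 0.006 m); the robot touches nothing.
It fails at once if the motor unit, the jar or the multimeter is moved by more than 15 mm (distance of any of motor_mid, jar, meter from where it was at the start of the episode above 0.015 m).
It fails at once if a unit is dropped or banged down (faster than 0.5 m/s with its point within 50 mm of the bench) ((height (world z) of lamp_mid below 0.05 m and linear speed of lamp above 0.5 m/s) or (height (world z) of dimmer_mid below 0.05 m and linear speed of dimmer above 0.5 m/s) or (height (world z) of battery_mid below 0.05 m and linear speed of battery above 0.5 m/s) or (height (world z) of push_mid below 0.05 m and linear speed of push above 0.5 m/s) or (height (world z) of bell_mid below 0.05 m and linear speed of bell above 0.5 m/s)).
It also fails if it takes over 125 s, if anything falls off the work surface, if the arm or the gripper's body presses on something with over 40 N, if the wrist force passes 120 N, or if a joint passes its speed limit or range.

### The arm

A 6-joint arm with a two-finger parallel gripper is mounted at the origin on the work surface. World frame = base frame: x ahead of the robot, y to its left, z up, the work surface at z = 0. Lengths are in m, angles in rad, forces in N, time in s.
With the tool pointing down it reaches from about 0.375 to 0.9 m from the base axis. Payload 3.1 kg.
Tool frame: the origin (TCP) lies between the finger pads; the fingertips stand 14 mm ahead of it and the grasp point (between the pads) lies 5 mm behind it (robot.finger_overhang is the distance from the TCP to the fingertips, in m); z points along the fingers, y is the line along which they close (so a half turn about z gives the same grasp; the last joint's range is limited). The gripper opens to 87 mm and grips with 3 to 60 N. Pads are 19 mm wide; open, the fingers measure 117 mm over their backs; the gripper's body (75 mm by 190 mm) begins 51 mm behind the grasp point.
Start: joints at [1.099, 0.527, 1.433, -0, 1.181, -0.178], TCP at [0.181, 0.598, 0.237] pointing down, gripper open.
Joint ranges: [-3.08, 3.08], [-0.75, 2.2], [0.22, 2.44], [-1.43, 4.57], [0, 2.65], [-2.85, 2.85]. Speed limits (rad/s): [2.79, 2.79, 3.14, 3.14, 3.14, 3.14].

### API

Orientations are given as a unit quaternion [x, y, z, w].
In Python, from rig import monitor, cams, workorder, robot gives the robot as it stands.
- The arm moves only by the tool send_rows, never from a script. Its argument "moves" is one flat list of numbers, 7 for each row, row after row: the opening, from 0 (shut) to 1 (fully open), then the shift along the world's x, y, z in cm, then the turn, a rotation vector about the world's x, y, z in rad. A call has 1 to 5 rows; each row is the pose to reach, as a shift and turn from the pose commanded when the call began; what a row does not reach only later rows make up. A row lasts 1/12 s, in which the tool goes at most 41.7 mm and 7.16 degrees, less where a joint would pass 70% of its speed; a pose out of reach is approached as far as the arm can. A call with a gripper value outside its range is refused whole. The fingers move at their own pace and stop on an object; "grip_force" is the grip in N (left out, the last holds). Time passes only in rows, so rows that repeat a pose let the fingers close. It gives the time, the measured TCP pose, the force, the opening and the grip force at its end, in the units of the state.
- monitor.get_obs(): the state, without advancing time (a new reading comes with each control period).
- cams.camera(name): name is "scene" or "top" or "wrist"; returns a dict with "pixels" (480x640x3 uint8, blue, green, red), "range_z" (480x640 float32, m along the optical axis (not along the pixel's ray), 0 where there is no reading), "fovy" (degrees; the focal length in pixels is half the picture's height over the tangent of half this angle, whatever the lens; pixels are square), "cx", "cy" (the principal point, pixels), "rvec" (rotation vector, rad) and "tvec" (3), from world to camera coordinates, as OpenCV has them; the wrist camera has in their place "hand_eye" (4x4, takes a point from camera to tool coordinates, whose origin is the TCP and whose axes are the flange's). Camera axes: x right, y down, z forward; pixel columns grow to the right and rows downward; lengths in m; the calibration is good to about 2 mm. The wrist camera is an equidistant fisheye: a pixel r from the principal point sees the ray r / f radians off the axis. A picture is of the moment at which its call begins: read the wrist's pose just before it.
- workorder.hand_in(): hands the job in; it is judged then, once.
The state is a dict: "time": time; "q": joint angles; "joint_velocities": joint speeds; "joint_torque": joint torques, N m; "position": TCP position; "tool_rot": TCP orientation; "ft_force": force on the tool from outside, world axes, zero at the start; "moment": the same for the moment, N m; "grip_width": finger opening in m; "grip_force": force on a finger pad.
Only numpy, scipy, OpenCV 4.12 (cv2) and the standard library are available. Lean on these libraries where they do the work, as an engineer would, in place of code of your own. Each camera call takes 0.05 s, during which the arm holds its last target. There are 200 camera calls.

## Working session

There is one attempt and no reset: what is moved stays moved. The work goes in short steps, Python scripts to look and compute and a tool call to move; the robot and the scene stay as the last step left them, time stands still between calls to the robot, and variables do not carry over. Pictures are saved under pics/ and viewed, at most 14 in all, crops included, and the job is handed in when it is done.

Besides the shell and the picture viewer there is one more tool, called after "Emit:" as name(argument=value, ...) on one line, values as JSON. send_rows: Moves the arm, as the interface text tells. Its arguments: {"type":"object","properties":{"moves":{"type":"array","items":{"type":"number"}},"grip_force":{"type":"number"}},"required":["moves"]}

```bash
mkdir -p pics; cat > h.py <<'E'
import numpy as np, cv2
from rig import monitor, cams, workorder, robot
def grab(n):
    c=cams.camera(n); return c
def cloud(c):
    f=240/np.tan(np.radians(c['fovy'])/2)
    v,u=np.mgrid[:480,:640]; z=c['range_z']
    P=np.stack([(u-c['cx'])/f*z,(v-c['cy'])/f*z,z],-1)
    R=cv2.Rodrigues(np.array(c['rvec']))[0]
    return (P-np.array(c['tvec']).ravel())@R
E
python3 - <<'E'
from h import *
import pickle
for n in('top','scene'):
    c=grab(n); cv2.imwrite(f'pics/{n}0.png',c['pixels']); pickle.dump(c,open(n+'.pkl','wb'))
    print(n,c['fovy'],c['cx'],c['cy'],c['rvec'],c['tvec'],(c['range_z']>0).mean())
print(monitor.get_obs())
E
```

```text
top 42.18360713786782 316.52138776917144 244.16891967187277 [ 2.13638598 -2.14419391  0.14525914] [0.00584091 0.60245031 1.15608172] 0.9957942708333334
scene 49.266239761786146 324.41049668660247 245.27133567211797 [ 1.31320817  2.48234635 -0.66073239] [ 0.31846615 -0.39872558  1.42884008] 0.9960904947916667
{'time': 0.1, 'q': array([ 1.09847184e+00,  5.28336132e-01,  1.43375966e+00, -3.44256988e-05,
        1.18140915e+00, -1.78516849e-01]), 'joint_velocities': array([ 2.06959032e-04, -1.28084017e-03, -3.91528338e-03,  1.86514040e-05,
       -1.75657987e-03, -5.50259553e-04]), 'joint_torque': array([-4.82587257e-04, -4.40988958e+01, -1.77151680e+01,  6.34433934e-02,
        5.34910080e-02, -5.45860189e-05]), 'position': array([0.18070001, 0.59765242, 0.23569686]), 'tool_rot': array([ 1.46369462e-01,  9.89229532e-01, -9.11051712e-04, -2.90603867e-04]), 'ft_force': array([-0.21733833, -0.51447395,  0.09948548]), 'moment': array([ 0.00618973, -0.00120788, -0.01086458]), 'grip_force': 0.0, 'grip_width': 0.0869451518775513}
```

View pics/top0.png

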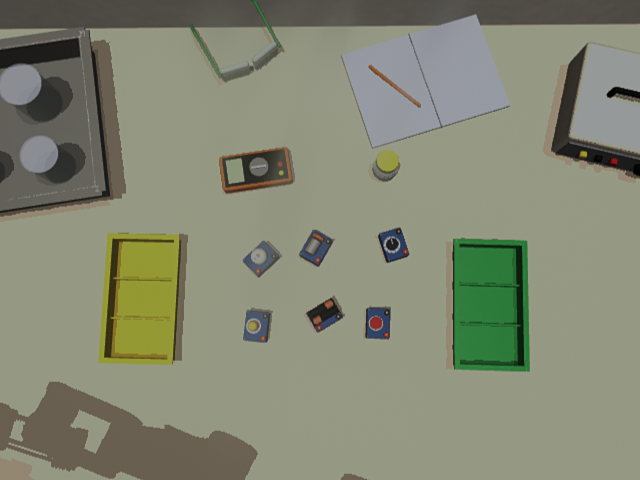

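View pics/scene0.png

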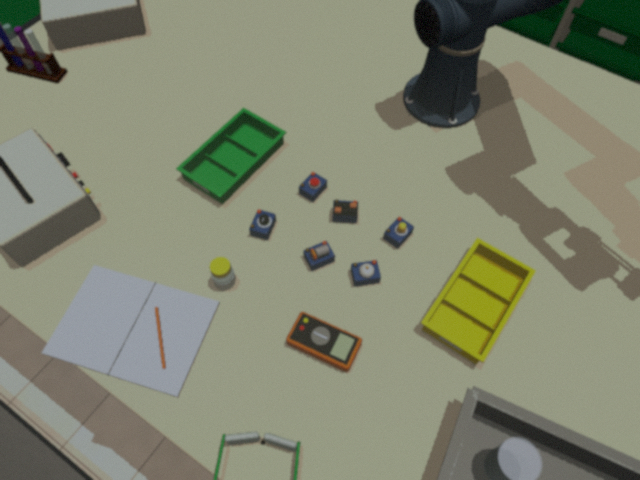

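The top view shows lamp (256,326), bell (260,258), motor (316,247), dimmer (393,244), battery (325,314) and push (377,323). The yellow tray is on the left around (142,298) and the green one on the right around (490,304). The scene view agrees.

```bash
cat > m.py <<'E'
from h import *
import pickle
def rect(P):
    (cx,cy),(w,h),a=cv2.minAreaRect((P*1000).astype(np.float32))
    if w<h: w,h,a=h,w,a+90
    return np.round([cx,cy,w,h,(a+90)%180-90],1)   # mm, deg of long side from world x
U=dict(lamp=(256,326),bell=(260,258),motor=(316,247),dimmer=(393,244),battery=(325,314),push=(377,323))
if __name__=='__main__':
    c=pickle.load(open('top.pkl','rb')); X=cloud(c)
    print('bench z',X[270:300,200:230,2].mean(),X[270:300,200:230,2].std(), X[380:400,400:430,2].mean())
    Y,Xx=np.mgrid[:480,:640]
    for n,(u,v) in U.items():
        m=(np.hypot(Xx-u,Y-v)<30)&(X[...,2]>.02)&(X[...,2]<.09)
        lab=cv2.connectedComponents(m.astype(np.uint8),connectivity=4)[1]
        k=np.bincount(lab[v-8:v+8,u-8:u+8][m[v-8:v+8,u-8:u+8]]).argmax(); m=lab==k
        top=m&(abs(X[...,2]-.03)<.005)
        print(n,rect(X[m][:,:2]),rect(X[top][:,:2]),m.sum(),'ztop',np.median(X[top][:,2]).round(4),X[m][:,2].max().round(4))
    hsv=cv2.cvtColor(c['pixels'],cv2.COLOR_BGR2HSV)
    for n,h0,(a,b) in(('yellow',30,(80,200)),('green',60,(430,550))):
        m=(abs(hsv[...,0].astype(int)-h0)<12)&(hsv[...,1]>120)&(X[...,2]>.035)&(X[...,2]<.05)&(Xx>a)&(Xx<b)&(Y>210)&(Y<390)
        m=cv2.morphologyEx(m.astype(np.uint8),cv2.MORPH_OPEN,np.ones((2,2)))>0
        print(n,rect(X[m][:,:2]),m.sum())
        fl=(abs(X[...,2]-.003)<.004)&(Xx>a)&(Xx<b)&(abs(hsv[...,0].astype(int)-h0)<12)&(hsv[...,1]>120);print(' floor',rect(X[fl][:,:2]))
    for n,(u,v) in dict(jar=(388,160),meter=(256,170)).items():
        m=(np.hypot(Xx-u,Y-v)<45)&(X[...,2]>.02); print(n,rect(X[m][:,:2]),X[m][:,2].max())
E
python3 m.py
```

```text
bench z 0.002451052920650992 0.05805982532142898 0.008000372695256148
lamp [446.4 120.6  57.8  44.3  -6.4] [446.3 120.6  57.8  44.3  -6.3] 701 ztop 0.0298 0.0584
bell [577.6 113.5  57.9  44.8 -46.9] [577.6 113.5  57.9  44.8 -46.9] 679 ztop 0.0299 0.0532
motor [599.    5.8  58.1  44.5 -29.3] [598.9   5.9  58.   44.5 -29.3] 672 ztop 0.0299 0.0588
dimmer [ 604.  -146.9   58.4   44.8   16.4] [ 603.9 -146.7   58.4   44.4   16.5] 681 ztop 0.0301 0.0497
battery [467.  -10.5  57.6  44.  -59.5] [467.1 -10.5  57.7  44.  -59.8] 691 ztop 0.0302 0.0525
push [ 4.517e+02 -1.127e+02  5.730e+01  4.470e+01 -2.000e-01] [ 451.5 -112.8   57.5   44.2   -1.2] 707 ztop 0.0302 0.0468
yellow [497.4 206.9 435.4 254.7  88.6] 2213
 floor [508.8 351.8 247.3 146.1  -1.2]
green [ 491.  -212.8  402.7  254.    88.1] 2203
 floor [ 486.9 -332.1  228.9  114.4   -1.9]
jar [600.4 -85.4 375.2  48.3 -16.5] 1.2316072213046225
meter [604.5  96.8 388.1 141.3  10.9] 1.2316072213046225
```

```bash
cat > t.py <<'E'
from m import *
c=pickle.load(open('top.pkl','rb')); X=cloud(c)
hsv=cv2.cvtColor(c['pixels'],cv2.COLOR_BGR2HSV)
def big(m):
    n,l,s,_=cv2.connectedComponentsWithStats(m.astype(np.uint8)); return l==1+s[1:,4].argmax()
Y,U_=np.mgrid[:480,:640]
for n,h0 in(('yellow',30),('green',60)):
    m=big((abs(hsv[...,0].astype(int)-h0)<14)&(hsv[...,1]>120)&(Y>200)&(Y<400)&(X[...,2]<.06))
    r=rect(X[m&(X[...,2]>.037)][:,:2]); print(n,r)
    a=np.radians(r[4]); 
    for s in(-77,0,77): print('  comp',np.round(r[:2]+s*np.array([np.cos(a),np.sin(a)]),1))
for n,(u,v) in dict(jar=(388,160),meter=(256,170)).items():
    m=big((np.hypot(U_-u,Y-v)<45)&(X[...,2]>.02)&(X[...,2]<.1)); print(n,rect(X[m][:,:2]),X[m][:,2].max())
E
python3 t.py
```

```text
yellow [501.3 343.6 248.2 142.8  -1.4]
  comp [424.3 345.5]
  comp [501.3 343.6]
  comp [578.3 341.7]
green [ 487.4 -327.2  247.2  141.7   -2. ]
  comp [ 410.4 -324.5]
  comp [ 487.4 -327.2]
  comp [ 564.4 -329.9]
jar [ 757.2 -131.8   45.8   45.6  -67.4] 0.08024433734605198
meter [757.1 126.  139.8  74.3 -81.2] 0.046710955134245204
```

Emit:
send_rows(moves=[1,39.7,-48.4,-11.7,0,0,-0.526,1,39.7,-48.4,-11.7,0,0,-0.526,1,39.7,-48.4,-11.7,0,0,-0.526,1,39.7,-48.4,-11.7,0,0,-0.526,1,39.7,-48.4,-11.7,0,0,-0.526], grip_force=25)

```text
time: 0.52
position: [0.3113, 0.4383, 0.1977]
tool_rot: [0.4, 0.916, -0.0, -0.0]
ft_force: [1.0, 0.5, -0.4]
grip_width: 0.087
grip_force: 0.0
```

Emit:
send_rows(moves=[1,13,-15.8,-3.4,0,0,0,1,13,-15.8,-3.4,0,0,0,1,13,-15.8,-3.4,0,0,0,1,13,-15.8,-3.4,0,0,0,1,13,-15.8,-3.4,0,0,0])

```text
time: 0.93
position: [0.4416, 0.28, 0.1637]
tool_rot: [0.399, 0.917, -0.0, -0.0]
ft_force: [0.3, -0.5, -0.6]
grip_width: 0.0871
grip_force: 0.0
```

Emit:
send_rows(moves=[1,13,-15.8,-3.4,0,0,0,1,13,-15.8,-3.4,0,0,0,1,13,-15.8,-3.4,0,0,0,1,13,-15.8,-3.4,0,0,0,1,13,-15.8,-3.4,0,0,0])

```text
time: 1.35
position: [0.5717, 0.1219, 0.1296]
tool_rot: [0.399, 0.917, -0.0, -0.0]
ft_force: [0.5, 0.4, 1.0]
grip_width: 0.087
grip_force: 0.0
```

Emit:
send_rows(moves=[1,0.6,-0.84,-2,0,0,0,1,0.6,-0.84,-5,0,0,0,1,0.6,-0.84,-8,0,0,0,1,0.6,-0.84,-10,0,0,0,1,0.6,-0.84,-11.1,0,0,0])

```text
time: 1.77
position: [0.5748, 0.1151, 0.0162]
tool_rot: [0.399, 0.917, -0.001, -0.002]
ft_force: [0.0, 0.3, 0.4]
grip_width: 0.087
grip_force: 0.0
```

Emit:
send_rows(moves=[0,0,0,0,0,0,0,0,0,0,0,0,0,0,0,0,0,0,0,0,0,0,0,0,0,0,0,0,0,0,0,0,0,0,0])

```text
time: 2.18
position: [0.5779, 0.1157, 0.0208]
tool_rot: [0.398, 0.917, 0.001, 0.001]
ft_force: [0.1, 0.1, 0.6]
grip_width: 0.061
grip_force: 0.0
```

Emit:
send_rows(moves=[0,0,0,0,0,0,0,0,0,0,0,0,0,0,0,0,0,0,0,0,0,0,0,0,0,0,0,0,0,0,0,0,0,0,0])

```text
time: 2.6
position: [0.5769, 0.1155, 0.0199]
tool_rot: [0.398, 0.917, 0.0, 0.0]
ft_force: [-1.4, -1.0, 5.9]
grip_width: 0.044
grip_force: 25.0
```

Emit:
send_rows(moves=[0,0,0,0,0,0,0,0,0,0,0,0,0,0,0,0,0,0,0,0,0])

```text
time: 2.85
position: [0.577, 0.1154, 0.0199]
tool_rot: [0.398, 0.917, 0.0, 0.0]
ft_force: [-1.0, -0.4, 5.5]
grip_width: 0.0438
grip_force: 25.0
```

Emit:
send_rows(moves=[0,0,0,1,0,0,0,0,0,0,3,0,0,0,0,0,0,6,0,0,0,0,0,0,8.5,0,0,0,0,0,0,10,0,0,0])

```text
time: 3.27
position: [0.5778, 0.1155, 0.1219]
tool_rot: [0.399, 0.917, 0.001, 0.001]
ft_force: [1.0, 0.5, -2.1]
grip_width: 0.0439
grip_force: 25.0
```

Emit:
send_rows(moves=[0,0,2,0,0,0,0.11,0,0,6,0,0,0,0.22,0,0,10,0,0,0,0.33,0,0,14,0,0,0,0.44,0,0,18,0,0,0,0.55])

```text
time: 3.68
position: [0.5762, 0.2969, 0.1193]
tool_rot: [0.132, 0.991, -0.0, -0.0]
ft_force: [0.9, -1.0, -2.1]
grip_width: 0.0435
grip_force: 25.0
```

Emit:
send_rows(moves=[0,0.1,2.5,0,0,0,0.11,0,0.1,4,0,0,0,0.2,0,0.1,4.6,0,0,0,0.246,0,0.1,4.6,0,0,0,0.246])

```text
time: 4.02
position: [0.5769, 0.3436, 0.1189]
tool_rot: [0.01, 1.0, 0.0, -0.0]
ft_force: [0.5, -0.3, -2.7]
grip_width: 0.044
grip_force: 25.0
```

Emit:
send_rows(moves=[0,0,0,-3,0,0,0,0,0,0,-6,0,0,0,0,0,0,-8,0,0,0,0,0,0,-9,0,0,0,0,0,0,-9.3,0,0,0])

```text
time: 4.43
position: [0.5762, 0.34, 0.0238]
tool_rot: [0.013, 1.0, -0.001, -0.002]
ft_force: [-0.3, -0.5, -1.5]
grip_width: 0.0438
grip_force: 25.0
```

Emit:
send_rows(moves=[0,0,0,0,0,0,0,0,0,0,0,0,0,0])

```text
time: 4.6
position: [0.5789, 0.3415, 0.0274]
tool_rot: [0.012, 1.0, 0.0, 0.001]
ft_force: [-0.4, 0.7, -1.6]
grip_width: 0.0436
grip_force: 25.0
```

Emit:
send_rows(moves=[0,0,0,-0.15,0,0,0,0,0,0,-0.3,0,0,0,0,0,0,-0.3,0,0,0,0,0,0,-0.3,0,0,0])

```text
time: 4.93
position: [0.5781, 0.3416, 0.0239]
tool_rot: [0.012, 1.0, 0.0, 0.0]
ft_force: [-0.0, 0.7, -1.7]
grip_width: 0.0436
grip_force: 25.0
```

Emit:
send_rows(moves=[0,0,0,-0.05,0,0,0,0,0,0,-0.05,0,0,0])

```text
time: 5.1
position: [0.5779, 0.3415, 0.0229]
tool_rot: [0.012, 1.0, 0.0, 0.0]
ft_force: [-0.3, 1.2, -1.9]
grip_width: 0.0437
grip_force: 25.0
```

Emit:
send_rows(moves=[0,0,0,-0.05,0,0,0,0,0,0,-0.05,0,0,0,0.75,0,0,-0.05,0,0,0,0.75,0,0,-0.05,0,0,0,0.75,0,0,-0.05,0,0,0])

```text
time: 5.52
position: [0.5781, 0.3416, 0.0223]
tool_rot: [0.012, 1.0, 0.0, 0.0]
ft_force: [0.8, 0.4, 0.5]
grip_width: 0.0567
grip_force: 0.0
```

Emit:
send_rows(moves=[0.75,0,0,0,0,0,0,0.75,0,0,2,0,0,0,0.75,0,0,5,0,0,0,0.75,0,0,8,0,0,0,0.75,0,0,12,0,0,0])

```text
time: 5.93
position: [0.5762, 0.3408, 0.141]
tool_rot: [0.012, 1.0, -0.001, -0.002]
ft_force: [0.9, 0.5, -0.6]
grip_width: 0.0653
grip_force: 0.0
```

Emit:
send_rows(moves=[1,-0.8,-2.5,0,0,0,-0.1,1,-2,-6.4,0,0,0,-0.2,1,-3.2,-10.2,-0.5,0,0,-0.3,1,-4.4,-14,-1,0,0,-0.4,1,-5.6,-17.8,-1,0,0,-0.5])

```text
time: 6.35
position: [0.5205, 0.1621, 0.1318]
tool_rot: [0.261, 0.965, -0.0, -0.0]
ft_force: [1.0, 0.2, -1.0]
grip_width: 0.0853
grip_force: 0.0
```

Emit:
send_rows(moves=[1,-1.2,-3.8,0,0,0,-0.11,1,-2.4,-7.6,0,0,0,-0.22,1,-3.6,-11.4,-0.5,0,0,-0.33,1,-4.8,-15,-1,0,0,-0.44,1,-5.5,-17.4,-1,0,0,-0.518])

```text
time: 6.77
position: [0.4651, -0.0129, 0.1218]
tool_rot: [0.5, 0.866, -0.0, -0.001]
ft_force: [-0.8, 0.5, 0.8]
grip_width: 0.087
grip_force: 0.0
```

Emit:
send_rows(moves=[1,0,0,0,0,0,0,1,0,0,0,0,0,0])

```text
time: 6.93
position: [0.4669, -0.0117, 0.1224]
tool_rot: [0.499, 0.867, 0.0, 0.0]
ft_force: [-0.4, -0.8, -0.5]
grip_width: 0.0867
grip_force: 0.0
```

Emit:
send_rows(moves=[1,0,0.1,-3,0,0,0,1,0,0.1,-6,0,0,0,1,0,0.1,-8.5,0,0,0,1,0,0.1,-9.8,0,0,0,1,0,0.1,-10.3,0,0,0])

```text
time: 7.35
position: [0.4664, -0.008, 0.0173]
tool_rot: [0.496, 0.868, -0.0, -0.001]
ft_force: [0.3, 0.0, 0.3]
grip_width: 0.0869
grip_force: 0.0
```

Emit:
send_rows(moves=[0,0,0,0,0,0,0,0,0,0,0,0,0,0,0,0,0,0,0,0,0,0,0,0,0,0,0,0,0,0,0,0,0,0,0])

```text
time: 7.77
position: [0.4675, -0.0096, 0.0202]
tool_rot: [0.498, 0.867, 0.0, 0.001]
ft_force: [-0.0, -0.6, 0.6]
grip_width: 0.0616
grip_force: 0.0
```

Emit:
send_rows(moves=[0,0,0,0,0,0,0,0,0,0,0,0,0,0,0,0,0,0,0,0,0,0,0,0,0,0,0,0,0,0,0,0,0,0,0])

```text
time: 8.18
position: [0.4669, -0.0096, 0.0196]
tool_rot: [0.498, 0.867, 0.0, 0.0]
ft_force: [-0.8, -0.7, 5.6]
grip_width: 0.0437
grip_force: 25.0
```

Emit:
send_rows(moves=[0,0,0,1,0,0,0,0,0,0,3,0,0,0,0,0,0,6,0,0,0,0,0,0,8.5,0,0,0,0,0,0,10,0,0,0])

```text
time: 8.6
position: [0.4673, -0.0096, 0.1216]
tool_rot: [0.498, 0.867, 0.0, 0.001]
ft_force: [0.1, 0.2, -1.9]
grip_width: 0.0438
grip_force: 25.0
```

Emit:
send_rows(moves=[0,0.2,2.5,0,0,0,0.1,0,0.6,6.4,0,0,0,0.2,0,1,10.2,0,0,0,0.3,0,1.4,14,0,0,0,0.4,0,1.7,17.8,0,0,0,0.5])

```text
time: 9.02
position: [0.4836, 0.17, 0.1196]
tool_rot: [0.266, 0.964, -0.0, -0.0]
ft_force: [0.5, -0.3, -0.8]
grip_width: 0.0437
grip_force: 25.0
```

Emit:
send_rows(moves=[0,0.4,3.8,0,0,0,0.11,0,0.8,7.6,0,0,0,0.22,0,1.2,11.4,0,0,0,0.33,0,1.6,15,0,0,0,0.44,0,1.7,17.5,0,0,0,0.519])

```text
time: 9.43
position: [0.5008, 0.3468, 0.1195]
tool_rot: [0.008, 1.0, 0.001, 0.0]
ft_force: [0.8, 1.2, -1.8]
grip_width: 0.0436
grip_force: 25.0
```

Emit:
send_rows(moves=[0,0,0,0,0,0,0,0,0,0,-2,0,0,0,0,0,0,-5,0,0,0,0,0,0,-8,0,0,0,0,0,0,-9,0,0,0])

```text
time: 9.85
position: [0.4977, 0.3417, 0.0257]
tool_rot: [0.012, 1.0, -0.002, -0.004]
ft_force: [-0.5, -0.4, -2.1]
grip_width: 0.0436
grip_force: 25.0
```

Emit:
send_rows(moves=[0,0,0,-0.2,0,0,0,0,0,0,-0.3,0,0,0,0,0,0,-0.3,0,0,0,0,0,0,-0.3,0,0,0])

```text
time: 10.18
position: [0.5021, 0.3438, 0.028]
tool_rot: [0.012, 1.0, 0.001, 0.001]
ft_force: [0.6, 0.1, -1.4]
grip_width: 0.0438
grip_force: 25.0
```

Emit:
send_rows(moves=[0,0,0,-0.2,0,0,0,0,0,0,-0.3,0,0,0,0,0,0,-0.35,0,0,0,0,0,0,-0.4,0,0,0,0,0,0,-0.4,0,0,0])

```text
time: 10.6
position: [0.501, 0.3435, 0.0227]
tool_rot: [0.011, 1.0, 0.0, 0.0]
ft_force: [-1.0, 1.0, 1.0]
grip_width: 0.0437
grip_force: 25.0
```

Emit:
send_rows(moves=[0,0,0,0,0,0,0,0.75,0,0,0,0,0,0,0.75,0,0,0,0,0,0,0.75,0,0,0,0,0,0,0.75,0,0,0,0,0,0])

```text
time: 11.02
position: [0.5009, 0.3435, 0.0222]
tool_rot: [0.011, 1.0, 0.0, 0.0]
ft_force: [-0.2, -0.6, 0.4]
grip_width: 0.0615
grip_force: 0.0
```

Emit:
send_rows(moves=[0.75,0,0,0,0,0,0,0.75,0,0,2,0,0,0,0.75,0,0,5,0,0,0,0.75,0,0,8,0,0,0,0.75,0,0,12,0,0,0])

```text
time: 11.43
position: [0.4993, 0.3427, 0.1414]
tool_rot: [0.011, 1.0, -0.001, -0.002]
ft_force: [-0.2, -0.3, 1.1]
grip_width: 0.0654
grip_force: 0.0
```

Emit:
send_rows(moves=[1,-0.3,-2.5,0,0,0,0,1,-0.7,-6.4,0,0,0,0,1,-1.1,-10.2,0,0,0,0,1,-1.5,-14,0,0,0,0,1,-1.9,-18,0,0,0,0])

```text
time: 11.85
position: [0.4814, 0.1624, 0.1425]
tool_rot: [0.011, 1.0, 0.0, 0.0]
ft_force: [1.1, -0.5, 0.0]
grip_width: 0.0851
grip_force: 0.0
```

Emit:
send_rows(moves=[1,-0.4,-3.8,0,0,0,0,1,-0.8,-7.6,0,0,0,0,1,-1.2,-11.4,-0.5,0,0,0,1,-1.6,-15,-1,0,0,0,1,-2,-19,-2,0,0,0])

```text
time: 12.27
position: [0.462, -0.028, 0.1229]
tool_rot: [0.011, 1.0, -0.0, 0.001]
ft_force: [1.4, 0.4, -0.3]
grip_width: 0.0868
grip_force: 0.0
```

Emit:
send_rows(moves=[1,-0.4,-3.8,0,0,0,0,1,-0.8,-7,0,0,0,0,1,-1,-8.6,0,0,0,0,1,-1,-8.6,0,0,0,0,1,-1,-8.6,0,0,0,0])

```text
time: 12.68
position: [0.4517, -0.1132, 0.1223]
tool_rot: [0.013, 1.0, 0.0, 0.0]
ft_force: [0.6, 0.3, -0.5]
grip_width: 0.0873
grip_force: 0.0
```

Emit:
send_rows(moves=[1,0,0,-3,0,0,0,1,0,0,-6,0,0,0,1,0,0,-8.5,0,0,0,1,0,0,-9.8,0,0,0,1,0,0,-10.3,0,0,0])

```text
time: 13.1
position: [0.4506, -0.1103, 0.0174]
tool_rot: [0.01, 1.0, 0.001, -0.002]
ft_force: [0.0, 0.5, 0.8]
grip_width: 0.0865
grip_force: 0.0
```

Emit:
send_rows(moves=[0,0,0,0,0,0,0,0,0,0,0,0,0,0,0,0,0,0,0,0,0,0,0,0,0,0,0,0,0,0,0,0,0,0,0])

```text
time: 13.52
position: [0.4524, -0.1127, 0.0202]
tool_rot: [0.011, 1.0, -0.0, 0.001]
ft_force: [-0.2, 0.8, 0.1]
grip_width: 0.0617
grip_force: 0.0
```

Emit:
send_rows(moves=[0,0,0,0,0,0,0,0,0,0,0,0,0,0,0,0,0,0,0,0,0,0,0,0,0,0,0,0,0,0,0,0,0,0,0])

```text
time: 13.93
position: [0.452, -0.1127, 0.0196]
tool_rot: [0.011, 1.0, -0.0, 0.0]
ft_force: [-0.6, -0.6, 5.2]
grip_width: 0.0436
grip_force: 24.9
```

Emit:
send_rows(moves=[0,0,0,1,0,0,0,0,0,0,3,0,0,0,0,0,0,6,0,0,0,0,0,0,8.5,0,0,0,0,0,0,10,0,0,0])

```text
time: 14.35
position: [0.4522, -0.1127, 0.1217]
tool_rot: [0.011, 1.0, -0.001, 0.001]
ft_force: [0.2, -1.0, -0.9]
grip_width: 0.0438
grip_force: 24.9
```

Emit:
send_rows(moves=[0,-0.2,2.5,0,0,0,0,0,-0.4,6.4,0,0,0,0,0,-0.6,10.2,0,0,0,0,0,-0.9,14,0,0,0,0,0,-1.1,18,0,0,0,0])

```text
time: 14.77
position: [0.44, 0.0688, 0.1196]
tool_rot: [0.012, 1.0, 0.0, -0.0]
ft_force: [0.0, 0.5, -0.8]
grip_width: 0.0438
grip_force: 24.9
```

Emit:
send_rows(moves=[0,-0.2,3.8,0,0,0,0,0,-0.4,7.6,0,0,0,0,0,-0.6,11.4,0,0,0,0,0,-0.9,15.2,0,0,0,0,0,-1.1,19,0,0,0,0])

```text
time: 15.18
position: [0.4286, 0.2592, 0.1195]
tool_rot: [0.011, 1.0, -0.0, -0.001]
ft_force: [1.0, -0.6, -0.6]
grip_width: 0.0438
grip_force: 24.9
```

Emit:
send_rows(moves=[0,-0.3,3.8,0,0,0,0,0,-0.6,7.2,0,0,0,0,0,-0.6,8.8,0,0,0,0,0,-0.6,8.8,0,0,0,0,0,-0.6,8.8,0,0,0,0])

```text
time: 15.6
position: [0.4229, 0.3459, 0.1193]
tool_rot: [0.01, 1.0, -0.0, -0.0]
ft_force: [-0.2, -1.3, -1.1]
grip_width: 0.044
grip_force: 24.9
```

Emit:
send_rows(moves=[0,0,0,-2,0,0,0,0,0,0,-5,0,0,0,0,0,0,-7.5,0,0,0,0,0,0,-8.7,0,0,0,0,0,0,-9,0,0,0])

```text
time: 16.02
position: [0.4223, 0.3432, 0.0272]
tool_rot: [0.012, 1.0, -0.002, -0.003]
ft_force: [0.1, -0.5, -1.4]
grip_width: 0.044
grip_force: 24.9
```

Emit:
send_rows(moves=[0,0,0,-0.2,0,0,0,0,0,0,-0.4,0,0,0,0,0,0,-0.5,0,0,0,0,0,0,-0.6,0,0,0,0,0,0,-0.65,0,0,0])

```text
time: 16.43
position: [0.4243, 0.3457, 0.0236]
tool_rot: [0.011, 1.0, 0.0, 0.001]
ft_force: [-0.2, 0.1, -1.7]
grip_width: 0.0441
grip_force: 24.9
```

Emit:
send_rows(moves=[0,0,0,-0.06,0,0,0,0,0,0,-0.06,0,0,0,0.75,0,0,-0.06,0,0,0,0.75,0,0,-0.06,0,0,0,0.75,0,0,-0.06,0,0,0])

```text
time: 16.85
position: [0.4239, 0.3456, 0.0223]
tool_rot: [0.011, 1.0, 0.0, 0.0]
ft_force: [-0.2, 0.8, -0.7]
grip_width: 0.0569
grip_force: 0.0
```

Emit:
send_rows(moves=[0.75,0,0,0,0,0,0,0.75,0,0,2,0,0,0,0.75,0,0,5,0,0,0,0.75,0,0,8,0,0,0,0.75,0,0,12,0,0,0])

```text
time: 17.27
position: [0.4224, 0.3446, 0.1416]
tool_rot: [0.011, 1.0, -0.001, -0.002]
ft_force: [0.8, 1.0, 0.0]
grip_width: 0.0651
grip_force: 0.0
```

Emit:
send_rows(moves=[1,0.3,-2.5,0,0,0,-0.02,1,0.7,-6.4,0,0,0,-0.04,1,1.1,-10.2,0,0,0,-0.06,1,1.5,-14,-1,0,0,-0.087,1,1.9,-18,-2,0,0,-0.087])

```text
time: 17.68
position: [0.4433, 0.1644, 0.1228]
tool_rot: [0.055, 0.999, 0.0, 0.001]
ft_force: [1.0, 0.4, 0.1]
grip_width: 0.0852
grip_force: 0.0
```

Emit:
send_rows(moves=[1,0.3,-3,0,0,0,0,1,0.3,-4.5,0,0,0,0,1,0.3,-4.5,0,0,0,0,1,0.3,-4.5,0,0,0,0])

```text
time: 18.02
position: [0.4459, 0.1198, 0.1222]
tool_rot: [0.056, 0.998, 0.0, -0.0]
ft_force: [-0.6, 0.6, 1.1]
grip_width: 0.0867
grip_force: 0.0
```

Emit:
send_rows(moves=[1,0,0,-3,0,0,0,1,0,0,-6,0,0,0,1,0,0,-8.5,0,0,0,1,0,0,-9.8,0,0,0,1,0,0,-10.3,0,0,0])

```text
time: 18.43
position: [0.4446, 0.1218, 0.0173]
tool_rot: [0.054, 0.999, -0.0, -0.002]
ft_force: [-0.7, -0.4, -0.1]
grip_width: 0.087
grip_force: 0.0
```

Emit:
send_rows(moves=[0,0,0,0,0,0,0,0,0,0,0,0,0,0,0,0,0,0,0,0,0,0,0,0,0,0,0,0,0,0,0,0,0,0,0])

```text
time: 18.85
position: [0.4465, 0.1206, 0.0201]
tool_rot: [0.055, 0.998, 0.0, 0.001]
ft_force: [0.2, 0.6, -0.4]
grip_width: 0.0617
grip_force: 0.0
```

Emit:
send_rows(moves=[0,0,0,0,0,0,0,0,0,0,0,0,0,0,0,0,0,0,0,0,0,0,0,0,0,0,0,0,0,0,0,0,0,0,0])

```text
time: 19.27
position: [0.4461, 0.1205, 0.0195]
tool_rot: [0.055, 0.998, 0.0, 0.0]
ft_force: [0.0, 0.5, 4.6]
grip_width: 0.0438
grip_force: 25.0
```

Emit:
send_rows(moves=[0,0,0,1,0,0,0,0,0,0,3,0,0,0,0,0,0,6,0,0,0,0,0,0,8.5,0,0,0,0,0,0,10,0,0,0])

```text
time: 19.68
position: [0.4462, 0.1205, 0.1216]
tool_rot: [0.055, 0.998, 0.0, 0.001]
ft_force: [0.4, -0.7, -1.1]
grip_width: 0.0434
grip_force: 25.0
```

Emit:
send_rows(moves=[0,-0.2,-2.5,0,0,0,0.02,0,-0.4,-6.4,0,0,0,0.04,0,-0.7,-10.2,0,0,0,0.06,0,-1,-14,0,0,0,0.077,0,-1.4,-18,0,0,0,0.077])

```text
time: 20.1
position: [0.4312, -0.0607, 0.1196]
tool_rot: [0.015, 1.0, 0.0, -0.0]
ft_force: [1.2, -0.3, -1.2]
grip_width: 0.0441
grip_force: 25.0
```

Emit:
send_rows(moves=[0,-0.3,-3.8,0,0,0,0,0,-0.6,-7.6,0,0,0,0,0,-0.9,-11.4,0,0,0,0,0,-1.2,-15.2,0,0,0,0,0,-1.5,-19,0,0,0,0])

```text
time: 20.52
position: [0.4158, -0.2511, 0.1194]
tool_rot: [0.017, 1.0, 0.0, -0.0]
ft_force: [0.7, 0.1, -0.8]
grip_width: 0.0438
grip_force: 25.0
```

Emit:
send_rows(moves=[0,-0.4,-3.8,0,0,0,0,0,-0.7,-6.4,0,0,0,0,0,-0.7,-7.5,0,0,0,0,0,-0.7,-7.5,0,0,0,0,0,-0.7,-7.5,0,0,0,0])

```text
time: 20.93
position: [0.4091, -0.3235, 0.119]
tool_rot: [0.017, 1.0, 0.001, -0.001]
ft_force: [0.1, 0.4, -1.9]
grip_width: 0.0436
grip_force: 25.0
```

```bash
python3 - <<'E'
from h import *
import pickle
c=grab('top'); cv2.imwrite('pics/top1.png',c['pixels']); pickle.dump(c,open('top1.pkl','wb'))
print(monitor.get_obs()['position'])
E
```

```text
[ 0.40905673 -0.3223567   0.11892654]
```

View pics/top1.png

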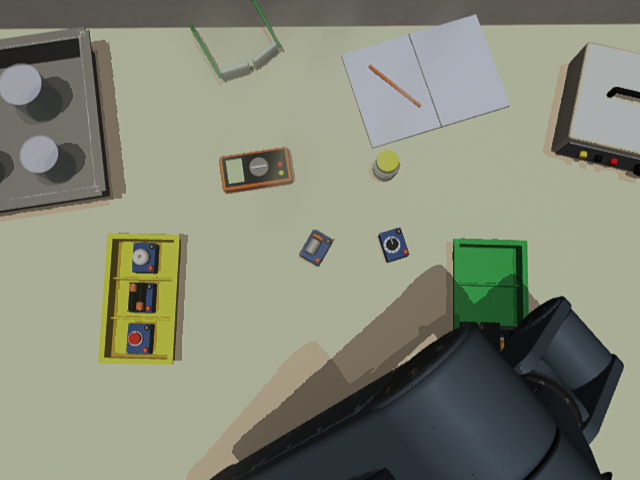

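The view shows bell (146,257), battery (143,298) and push (140,338) each upright in its own yellow compartment. The dimmer is still at (393,244), and the lamp is over the near green compartment.

Emit:
send_rows(moves=[0,0,0,-2,0,0,0,0,0,0,-5,0,0,0,0,0,0,-7.5,0,0,0,0,0,0,-8.7,0,0,0,0,0,0,-9,0,0,0])

```text
time: 21.4
position: [0.4086, -0.3205, 0.0271]
tool_rot: [0.015, 1.0, 0.003, -0.002]
ft_force: [-0.0, -0.0, -0.7]
grip_width: 0.0438
grip_force: 25.0
```

Emit:
send_rows(moves=[0,0,0,-0.2,0,0,0,0,0,0,-0.4,0,0,0,0,0,0,-0.5,0,0,0,0,0,0,-0.6,0,0,0,0,0,0,-0.65,0,0,0])

```text
time: 21.82
position: [0.4102, -0.3248, 0.0234]
tool_rot: [0.016, 1.0, -0.001, 0.0]
ft_force: [-0.3, 0.5, -1.5]
grip_width: 0.0437
grip_force: 25.0
```

Emit:
send_rows(moves=[0,0,0,-0.05,0,0,0,0,0,0,-0.05,0,0,0,0.75,0,0,-0.05,0,0,0,0.75,0,0,-0.05,0,0,0,0.75,0,0,-0.05,0,0,0])

```text
time: 22.23
position: [0.4099, -0.3247, 0.0224]
tool_rot: [0.016, 1.0, -0.0, 0.0]
ft_force: [-0.5, -0.4, 0.0]
grip_width: 0.0565
grip_force: 0.0
```

Emit:
send_rows(moves=[0.75,0,0,0,0,0,0,0.75,0,0,2,0,0,0,0.75,0,0,5,0,0,0,0.75,0,0,8,0,0,0,0.75,0,0,12,0,0,0])

```text
time: 22.65
position: [0.4087, -0.3233, 0.1418]
tool_rot: [0.017, 1.0, 0.002, -0.002]
ft_force: [0.3, -0.8, 0.9]
grip_width: 0.065
grip_force: 0.0
```

Emit:
send_rows(moves=[1,1.8,1.6,0,0,0,0.06,1,4.4,4,0,0,0,0.12,1,7.1,6.4,0,0,0,0.18,1,9.7,8.8,0,0,0,0.24,1,12.3,11.2,0,0,0,0.323])

```text
time: 23.07
position: [0.5337, -0.2114, 0.1424]
tool_rot: [-0.146, 0.989, -0.0, 0.0]
ft_force: [0.7, -0.5, -0.8]
grip_width: 0.0857
grip_force: 0.0
```

Emit:
send_rows(moves=[1,2.6,2.4,-0.5,0,0,0,1,5.2,4.8,-1,0,0,0,1,7,6.5,-2,0,0,0,1,7,6.5,-2,0,0,0,1,7,6.5,-2,0,0,0])

```text
time: 23.48
position: [0.6028, -0.146, 0.1213]
tool_rot: [-0.146, 0.989, 0.0, -0.001]
ft_force: [-0.3, -0.1, -0.3]
grip_width: 0.0872
grip_force: 0.0
```

Emit:
send_rows(moves=[1,0,0,-3,0,0,0,1,0,0,-6,0,0,0,1,0,0,-8.5,0,0,0,1,0,0,-9.8,0,0,0,1,0,0,-10.3,0,0,0])

```text
time: 23.9
position: [0.6005, -0.148, 0.0171]
tool_rot: [-0.144, 0.99, 0.001, -0.002]
ft_force: [0.3, -0.8, -0.5]
grip_width: 0.0871
grip_force: 0.0
```

Emit:
send_rows(moves=[0,0,0,0,0,0,0,0,0,0,0,0,0,0,0,0,0,0,0,0,0,0,0,0,0,0,0,0,0,0,0,0,0,0,0])

```text
time: 24.32
position: [0.6036, -0.1479, 0.0205]
tool_rot: [-0.145, 0.989, -0.001, 0.001]
ft_force: [-1.1, 0.9, -0.1]
grip_width: 0.0616
grip_force: 0.0
```

Emit:
send_rows(moves=[0,0,0,0,0,0,0,0,0,0,0,0,0,0,0,0,0,0,0,0,0,0,0,0,0,0,0,0,0,0,0,0,0,0,0])

```text
time: 24.73
position: [0.603, -0.1474, 0.0196]
tool_rot: [-0.145, 0.989, -0.0, 0.0]
ft_force: [-0.8, 1.2, 3.7]
grip_width: 0.0437
grip_force: 25.0
```

Emit:
send_rows(moves=[0,0,0,1,0,0,0,0,0,0,3,0,0,0,0,0,0,6,0,0,0,0,0,0,8.5,0,0,0,0,0,0,10,0,0,0])

```text
time: 25.15
position: [0.6038, -0.148, 0.122]
tool_rot: [-0.145, 0.989, -0.001, 0.001]
ft_force: [-0.2, 0.4, -0.6]
grip_width: 0.0439
grip_force: 25.0
```

Emit:
send_rows(moves=[0,-0.6,-2.8,0,0,0,-0.07,0,-1.4,-6.6,0,0,0,-0.14,0,-2.2,-10.4,0,0,0,-0.21,0,-3,-14.2,0,0,0,-0.28,0,-3.9,-18,0,0,0,-0.326])

```text
time: 25.57
position: [0.5632, -0.3289, 0.1195]
tool_rot: [0.019, 1.0, 0.0, -0.0]
ft_force: [0.3, -0.3, -0.9]
grip_width: 0.0436
grip_force: 25.0
```

Emit:
send_rows(moves=[0,0,-0.2,0,0,0,0,0,0,-0.2,0,0,0,0,0,0,-0.2,0,0,0,0])

```text
time: 25.82
position: [0.5631, -0.3291, 0.1189]
tool_rot: [0.018, 1.0, 0.001, -0.001]
ft_force: [0.1, 1.0, -1.3]
grip_width: 0.0439
grip_force: 25.0
```

Emit:
send_rows(moves=[0,0,0,-2,0,0,0,0,0,0,-5,0,0,0,0,0,0,-7.5,0,0,0,0,0,0,-8.7,0,0,0,0,0,0,-9,0,0,0])

```text
time: 26.23
position: [0.5624, -0.3263, 0.0264]
tool_rot: [0.017, 1.0, 0.002, -0.003]
ft_force: [0.8, 0.5, -1.9]
grip_width: 0.044
grip_force: 25.0
```

Emit:
send_rows(moves=[0,0,0,-0.2,0,0,0,0,0,0,-0.4,0,0,0,0,0,0,-0.5,0,0,0,0,0,0,-0.6,0,0,0,0,0,0,-0.65,0,0,0])

```text
time: 26.65
position: [0.5644, -0.33, 0.0237]
tool_rot: [0.018, 1.0, -0.001, 0.001]
ft_force: [-0.8, 0.0, -1.5]
grip_width: 0.0439
grip_force: 25.0
```

Release, rise and move clear toward the bench middle, well above everything.

Emit:
send_rows(moves=[0,0,0,-0.06,0,0,0,0,0,0,-0.06,0,0,0,0.75,0,0,-0.06,0,0,0,0.75,0,0,-0.06,0,0,0,0.75,0,0,-0.06,0,0,0])

```text
time: 27.07
position: [0.564, -0.3297, 0.0224]
tool_rot: [0.018, 1.0, -0.0, 0.0]
ft_force: [-0.7, 0.2, -0.5]
grip_width: 0.0564
grip_force: 0.0
```

Emit:
send_rows(moves=[0.75,0,0,0,0,0,0,0.75,0,0,2,0,0,0,0.75,0,0,5,0,0,0,0.75,0,0,8,0,0,0,0.75,0,0,12,0,0,0])

```text
time: 27.48
position: [0.5624, -0.3285, 0.1411]
tool_rot: [0.018, 1.0, 0.002, -0.002]
ft_force: [-0.3, -0.5, -1.0]
grip_width: 0.0648
grip_force: 0.0
```

Emit:
send_rows(moves=[0.75,-1,2.5,2,0,0,0,0.75,-2.5,6,3,0,0,0,0.75,-4,9.5,4,0,0,0,0.75,-5.5,13,5,0,0,0,0.75,-7,16,6,0,0,0])

```text
time: 27.9
position: [0.4925, -0.1674, 0.2026]
tool_rot: [0.018, 1.0, 0.0, -0.0]
ft_force: [0.9, -0.1, 0.2]
grip_width: 0.0651
grip_force: 0.0
```

Emit:
send_rows(moves=[0.75,-1,3.5,0,0,0,0,0.75,-2,7,0,0,0,0,0.75,-3,10.5,0,0,0,0,0.75,-3,13,0,0,0,0,0.75,-3,13,0,0,0,0])

```text
time: 28.32
position: [0.4616, -0.0352, 0.2022]
tool_rot: [0.016, 1.0, 0.001, -0.001]
ft_force: [-0.4, 0.1, 0.3]
grip_width: 0.0651
grip_force: 0.0
```

Emit:
send_rows(moves=[0.75,0,0,0,0,0,0,0.75,0,0,0,0,0,0,0.75,0,0,0,0,0,0])

```text
time: 28.57
position: [0.4646, -0.0406, 0.2022]
tool_rot: [0.018, 1.0, -0.0, 0.0]
ft_force: [0.6, -0.3, -0.4]
grip_width: 0.0654
grip_force: 0.0
```

```bash
python3 - <<'E'
from m import *
c=grab('top'); cv2.imwrite('pics/top2.png',c['pixels']); X=cloud(c); Y,U_=np.mgrid[:480,:640]
hsv=cv2.cvtColor(c['pixels'],cv2.COLOR_BGR2HSV)
print(monitor.get_obs()['position'])
for n,(x,y) in dict(bell=(578,342),batt=(501,344),push=(424,345),lamp=(410,-325),dim=(564,-330),motor=(599,6)).items():
    z0=.030 if n=='motor' else .033
    m=(np.hypot(X[...,0]-x/1000,X[...,1]-y/1000)<.045)&(abs(X[...,2]-z0)<.006)&((hsv[...,0]>95)|(hsv[...,1]<90))
    P=X[m]; A=np.c_[P[:,:2]-P[:,:2].mean(0),np.ones(len(P))]
    s=np.linalg.lstsq(A,P[:,2],rcond=None)[0]
    print(n,rect(P[:,:2]),'ztop',np.median(P[:,2]).round(4),'slope',s[:2].round(3))
E
```

```text
[ 0.46445663 -0.04073408  0.20211883]
bell [579.7 340.8  57.9  45.2  -1. ] ztop 0.0329 slope [-0.    -0.001]
batt [501.9 342.1  56.8  44.   -1.3] ztop 0.0333 slope [0.024 0.091]
push [424.2 344.6  56.8  46.1  -0.9] ztop 0.0332 slope [-0.003 -0.001]
lamp [ 410.3 -324.5   56.6   44.9   -3. ] ztop 0.0328 slope [-0.004 -0.008]
dim [ 5.651e+02 -3.295e+02  5.700e+01  4.500e+01 -3.000e-01] ztop 0.033 slope [ 0.009 -0.018]
motor [598.7   5.9  58.2  44.4 -29.8] ztop 0.0298 slope [ 0.011 -0.012]
```

View pics/top2.png

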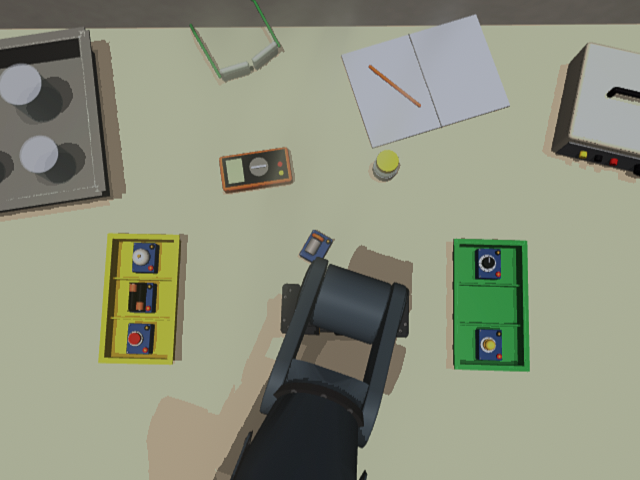

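All five units sit in their own compartments: (146,257), (143,298), (140,338) in yellow and (488,263), (489,344) in green. The battery's slope may come from holder points, so I'll check it on blue pixels only.

```bash
python3 - <<'E'
from m import *
c=grab('top'); X=cloud(c); hsv=cv2.cvtColor(c['pixels'],cv2.COLOR_BGR2HSV)
m=(np.hypot(X[...,0]-.502,X[...,1]-.342)<.045)&(X[...,2]>.028)&(abs(hsv[...,0].astype(int)-112)<12)&(hsv[...,1]>100)
P=X[m]; A=np.c_[P[:,:2]-P[:,:2].mean(0),np.ones(len(P))]
for _ in range(4):
    s=np.linalg.lstsq(A,P[:,2],rcond=None)[0]; k=abs(A@s-P[:,2])<.0015; 
    print(len(P),s.round(4),np.ptp(P[:,:2],axis=0).round(3)); A,P=A[k],P[k]
E
```

```text
126 [-0.0113 -0.0596  0.0325] [0.055 0.019]
61 [-0.011  -0.0475  0.0325] [0.054 0.012]
61 [-0.011  -0.0475  0.0325] [0.054 0.012]
61 [-0.011  -0.0475  0.0325] [0.054 0.012]
```

```bash
python3 -c "
from rig import workorder
print(workorder.hand_in())"
```

```text
the job is handed in; nothing more can be done
None
```

The job is handed in (no verdict was returned): the lamp and knob units are in the green tray and the battery, button and bell units in the yellow, one to a compartment, and by the last camera check all sat upright and flat, with the motor unit, jar and multimeter left alone.

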